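Scan the part in the measuring vice

TASK

Before the profile is measured, the block clamped in the vice has to be booked in: take the hand scanner out of its holder, hold it upright and still for about two seconds with its downward-looking window centred about 60 mm above the barcode label on the clamped block, the scanner's long side lying along the label's length, then stand it back down in its holder and let go. Do not bump the vice or the block in it, and leave the other, loose labelled block where it stands.

Things in the scene. Friction and masses are not known exactly. Their poses are not given: they have to be found in the camera images.
- scanner_mid (a point): Grey and black L-shaped hand scanner, 240 g. Its upright barrel is 70 mm long (x), 42 wide (y: grasp across it, from above), 80 tall. Point: barrel centre, 40 mm above the scan window in its underside and 40 below its top. z up; the window looks along -z, its long side along x. A black grip 30 mm wide, 26 high, juts out level to -x as far as 130 mm from the point, its middle 12 mm above it.
- label (a point): Centre of the barcode label (white with black bars, 60 mm along its x, 36 along y, facing up, z) on the aluminium block clamped in the steel vice on a round off-white turntable, 150 mm across, all fixed. About 118 mm above the bench, the fixture's highest spot: the jaws end 15 mm lower. A screw knob juts out to 96 mm at -y, 56 mm below the label.
- holder_in (a point): Scanner holder: dark steel tray fixed on the wooden bench, 102 x 74 mm outside, with a 12 mm high lip round an inner floor 82 mm long (x) by 54 wide (y). Point: centre of the inner floor, 8 mm above the bench; z up. The barrel stands on this floor, its centre point 40 mm above it. At the start scanner and holder x agree within 2 degrees, the grip passing over the -x lip.
- block: The other labelled block, a bystander: loose, aluminium, 70 x 56 mm and 45 mm tall, with a lower step (22 mm high, 26 mm long) at its +x end and a like label on top, standing on the black base plate (20 mm thick). Origin: centre of the underside of the tall portion. Not to be scanned or moved.
Things that resemble listed ones, but are neither listed nor needed, are in the scene too. Of the things that look like the part that bears scanner_mid, the largest one is meant.

How it is judged (in metres and radians):
On the way:
1. the scanner is held upright and still, its window 30 to 90 mm above the label on the clamped block and aimed at it, long side along the label (x of label in the frame of scanner_mid between -0.02 and 0.02 m and y of label in the frame of scanner_mid between -0.015 and 0.015 m and z of label in the frame of scanner_mid between -0.13 and -0.07 m and angle between scanner_mid's own z axis and vertical below 0.2 rad and angle between the x axis of scanner_mid and the x axis of label, either way round below 0.3 rad and linear speed of scanner below 0.03 m/s and angular speed of scanner below 0.3 rad/s), for 1 s.
At the end, for the whole second after the job is handed in: The scanner stands upright (within 6 degrees), at rest and released on the inner floor of its holder, centred within 15 mm, either way round; the loose labelled block is within 20 mm of where it started (horizontal distance between scanner_mid and holder_in below 0.015 m and z of scanner_mid in the frame of holder_in between 0.034 and 0.046 m and angle between scanner_mid's own z axis and vertical below 0.1 rad and linear speed of scanner below 0.02 m/s and distance of block from where it was at the start of the episode below 0.02 m); the robot touches nothing.
It fails at once if the vice, its turntable or the block in it is bumped (over 3 N) (contact force between stage and anything else above 3 N).
It fails at once if the loose labelled block is moved by more than 20 mm (distance of block from where it was at the start of the episode above 0.02 m).
It also fails if it takes over 48 s, if anything falls off the work surface, if the arm or the gripper's body presses on something with over 40 N, if the wrist force passes 120 N, or if a joint passes its speed limit or range.

ROBOT

A 6-joint arm with a two-finger parallel gripper is mounted at the origin on the work surface. World frame = base frame: x ahead of the robot, y to its left, z up, the work surface at z = 0. Lengths are in mm, angles in degrees, forces in N, time in s.
With the tool pointing down it reaches from about 300 to 850 mm from the base axis. Payload 4.2 kg.
Tool frame: the origin (TCP) lies on the centre line of the jaws, within the pads' length; the fingertips stand 11 mm ahead of it and the grasp point (between the pads) lies 8 mm behind it; z points along the fingers, y is the direction in which the jaws open and shut (so a half turn about z gives the same grasp; the last joint's range is limited). The gripper opens to 91 mm and grips with 3 to 60 N. Pads are 32 mm wide; open, the fingers measure 118 mm over their backs; the gripper's body (76 mm by 178 mm) begins 60 mm behind the grasp point.
Start: joints at [71.677, 18.312, 89.639, -0, 72.044, -1.146], TCP at [169.816, 549.367, 224.976] pointing down, gripper open.
Joint ranges: [-177.97, 177.97], [-48.28, 115.42], [12.27, 149.76], [-77.06, 257.06], [2.81, 150.46], [-146.56, 146.56]. Speed limits (degrees/s): [147.25, 147.25, 180, 180, 180, 180].

INTERFACE

Orientations are given as [roll, pitch, yaw] about the fixed x, y, z axes, in that order (R = Rz(yaw) Ry(pitch) Rx(roll)).
In Python, from workcell import env, grab_frame gives the robot as it stands. The module is installed in compiled form; this text tells all that it offers.
- The arm moves only by the tool arm_command, never from a script. Its argument "series" is one flat list of numbers, 6 for each row, row after row: the shift along the world's x, y, z each as a share of 400 mm, from -1 to 1, then the turn, a rotation vector about the world's x, y, z each as a share of 45 degrees, from -1 to 1. A call has 1 to 20 rows; each row shifts and turns the commanded pose from where the row before left it; what a row does not reach is not made up. A row lasts 1/12 s, in which the tool goes at most 41.7 mm and 7.16 degrees, less where a joint would pass 70% of its speed; a pose out of reach is approached as far as the arm can. A call with a number of a shift or a turn outside -1 to 1 is refused whole. A call with a gripper value outside its range is refused whole. "hand" is the opening, from 0 (shut) to 1 (fully open), set as the call begins (left out, the last holds). The fingers move at their own pace and stop on an object; "newtons" is the grip in N (left out, the last holds). Time passes only in rows, so rows that do not move let the fingers close. It gives the time, the measured TCP pose, the force and the opening at its end, in the units of the state.
- env.state(): the state, without advancing time (a new reading comes with each control period).
- grab_frame(name): name is "side" or "top"; returns a dict with "frame" (384x512x3 uint8, red, green, blue), "intrinsics" (3x3 intrinsics, pixels), "k1" (the pictures are not rectified: a ray, as slopes to the right and down, at radius r is drawn at 1 + k1 r^2 times it, then the intrinsics apply), "R" (3x3) and "t" (3): a world point X has camera coordinates R X + t. Camera axes: x right, y down, z forward; pixel columns grow to the right and rows downward; lengths in mm; the calibration is good to about 2 mm. A picture is of the moment at which its call begins. There is no depth.
- env.job_done(): hands the job in, once; it reports no verdict.
The state is a dict: "time_s": time; "qpos": joint angles; "qvel": joint speeds; "effort": joint torques, N m; "ee_pos": TCP position; "ee_rot": TCP orientation; "force": force on the tool from outside, world axes, zero at the start; "torque": the same for the moment, N m; "gripper_width": finger opening in mm.
Only numpy, scipy, OpenCV 4.12 (cv2) and the standard library are available. Lean on these libraries where they do the work, as an engineer would, in place of code of your own. Each camera call takes 0.05 s, during which the arm holds its last target.

## Working session

There is one attempt and no reset: what is moved stays moved. The work goes in short steps, Python scripts to look and compute and a tool call to move; the robot and the scene stay as the last step left them, time stands still between calls to the robot, and variables do not carry over. Pictures are saved under pics/ and viewed, and the job is handed in when it is done.

Besides the shell and the picture viewer there is one more tool, called after "Call:" by a JSON object that holds its "name" and its "arguments". arm_command: Moves the arm, as the interface text tells. Shift numbers are shares of 400 mm and turn numbers shares of 45 degrees, none past 1 either way. Its arguments: {"type":"object","properties":{"series":{"type":"array"},"hand":{"type":"number"},"newtons":{"type":"number"}},"required":["series"]}

```bash
mkdir -p pics; cat > h.py <<'E'
import numpy as np, cv2
from workcell import env, grab_frame
def save(name,fn):
    f=grab_frame(name); cv2.imwrite('pics/'+fn,cv2.cvtColor(f['frame'],cv2.COLOR_RGB2BGR)); np.savez('pics/'+fn[:-4]+'.npz',**{k:np.array(f[k]) for k in f}); return f
def ray(f,u,v):
    K=np.array(f['intrinsics']);k=float(f['k1']);R=np.array(f['R']);t=np.array(f['t']).ravel()
    d=np.array([(u-K[0,2])/K[0,0],(v-K[1,2])/K[1,1]]);s=d.copy()
    for _ in range(30): s=d/(1+k*(s@s))
    return -R.T@t, R.T@np.array([s[0],s[1],1])
def onz(f,u,v,z):
    o,d=ray(f,u,v); return o+d*(z-o[2])/d[2]
def proj(f,X):
    K=np.array(f['intrinsics']);k=float(f['k1']);c=np.array(f['R'])@np.array(X,float)+np.array(f['t']).ravel()
    s=c[:2]/c[2];s=s*(1+k*(s@s));return np.array([K[0,0]*s[0]+K[0,2],K[1,1]*s[1]+K[1,2]])
def two(f,p,g,q):
    o,d=ray(f,*p);a,b=ray(g,*q)
    s,_,_,_=np.linalg.lstsq(np.stack([d,-b],1),a-o,rcond=None)
    P=o+s[0]*d;Q=a+s[1]*b;return (P+Q)/2,np.linalg.norm(P-Q)
def load(fn): return dict(np.load('pics/'+fn))
E
python3 - <<'E'
from h import *
for n in('top','side'):
    f=save(n,n+'0.png');o,d=ray(f,256,192);print(n,o,d,f['k1'])
print(env.state())
E
```

```text
top [ 401.1046412    91.45927774 1081.25604562] [ 0.13439204 -0.01634029 -0.9909849 ] 0.031240605518308352
side [ 203.75241469 -399.97355737  621.90135679] [ 0.42161773  0.61876273 -0.66288482] -0.04379118903154331
{'time_s': 0.1, 'qpos': array([ 7.16772362e+01,  1.83459254e+01,  8.96985220e+01, -2.76563833e-05,
        7.20440314e+01, -1.14731302e+00]), 'qvel': array([-0.04656273, -0.12561858, -0.09870082,  0.01310507,  0.03675396,
       -0.086471  ]), 'effort': array([ 1.17850781e-03, -4.13336885e+01, -2.32510543e+01,  7.29069882e-02,
        4.22117743e-02, -3.10969938e-05]), 'ee_pos': array([169.67419176, 548.94509389, 224.23097913]), 'ee_rot': array([-1.79911538e+02, -1.74532391e-03,  1.62824556e+02]), 'force': array([-0.47846851,  0.22591867, -0.65568877]), 'torque': array([-0.01575691,  0.01274318, -0.03567288]), 'gripper_width': 91.1377896669235}
```

```bash
python3 -c "
import cv2
for n in('top','side'): cv2.imwrite(f'pics/{n}0b.png',cv2.resize(cv2.imread(f'pics/{n}0.png'),(800,600),interpolation=2))"
```

```text
(no output)
```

View pics/top0b.png

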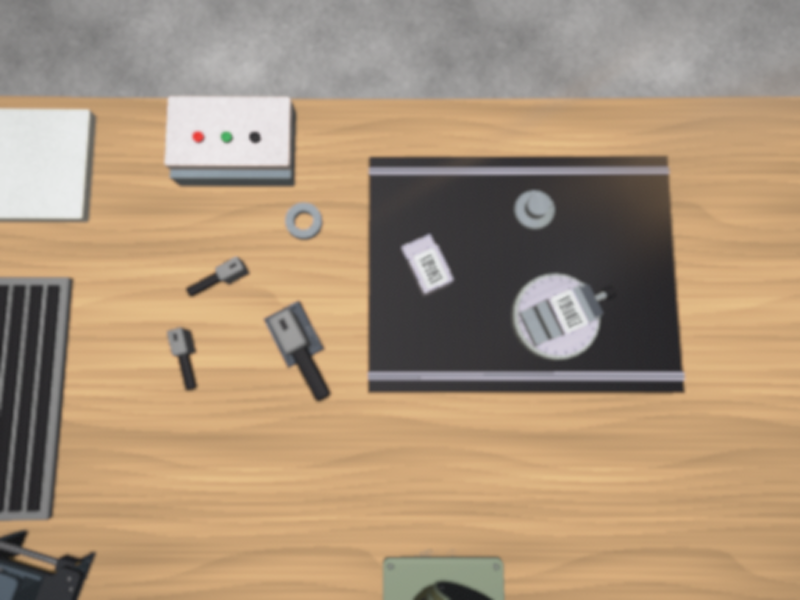

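View pics/side0b.png

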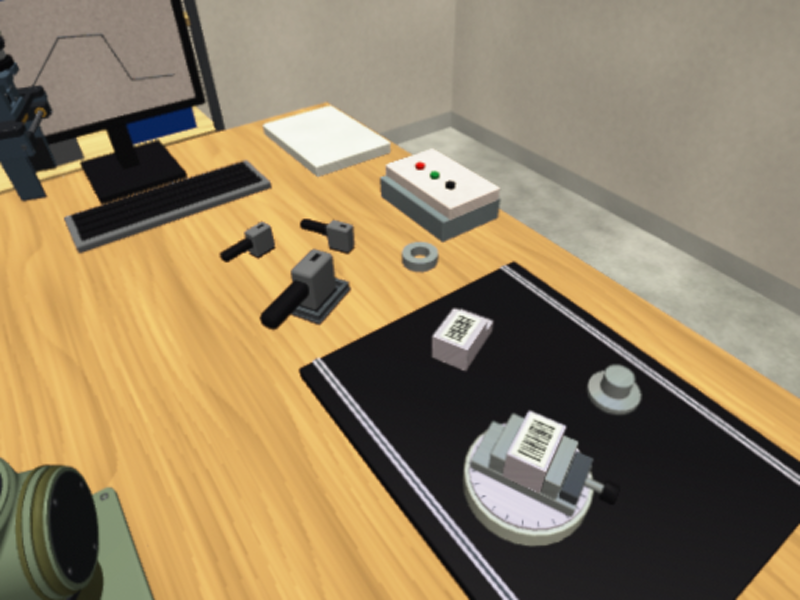

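The top view shows three L-shaped scanners (800 px scale): the large one in the dark tray at (293,335), and small ones at (230,270) and (182,345). There are two labels: one in the vice on the turntable at (570,310), and one on the loose block at (430,265). I choose the large scanner and the vice label, and will check both in a close crop.

```bash
python3 - <<'E'
import cv2,numpy as np
a=cv2.imread('pics/top0.png');s=cv2.imread('pics/side0.png')
def c(i,x,y,w,h): return cv2.resize(i[y:y+h,x:x+w],(400,300),interpolation=cv2.INTER_CUBIC)
cv2.imwrite('pics/crop0.png',np.vstack([np.hstack([c(a,160,185,80,60+0),c(a,320,168,80,60)]),np.hstack([c(s,160,155,80,60),c(s,290,250,120,90)])]))
E
```

```text
(no output)
```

View pics/crop0.png

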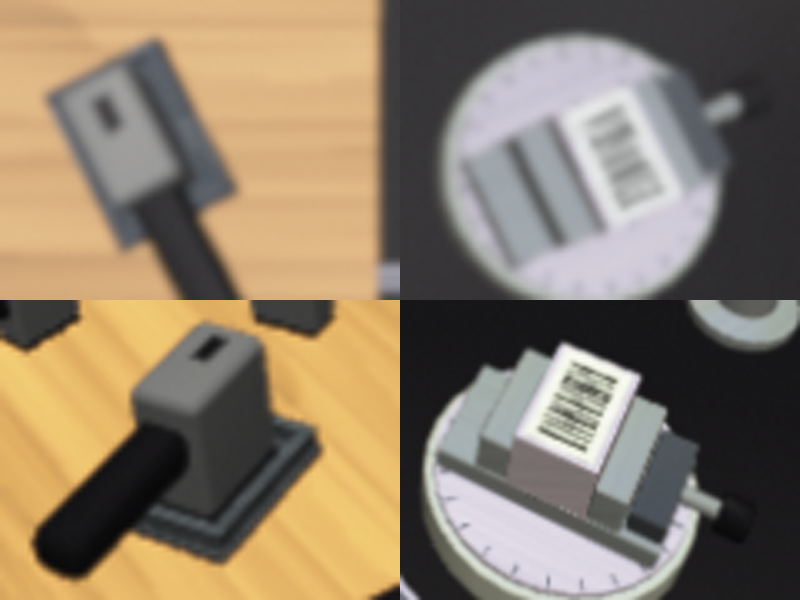

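The crops confirm the choice: the big scanner stands in the dark tray, and the clamped label sits between the vice jaws with the knob at the right. Next I measure both.

```bash
python3 - <<'E'
from h import *
T=load('top0.png');S=load('side0.png')
def rect(f,box,lo,hi,z,nm,satmax=60,seed=None):
    im=f['frame'];x0,y0,x1,y1=box
    g=cv2.cvtColor(im,cv2.COLOR_RGB2GRAY);hs=cv2.cvtColor(im,cv2.COLOR_RGB2HSV)
    m=((g>=lo)&(g<=hi)&(hs[...,1]<satmax)).astype(np.uint8);mm=np.zeros_like(m);mm[y0:y1,x0:x1]=m[y0:y1,x0:x1]
    mm=cv2.morphologyEx(mm,cv2.MORPH_CLOSE,np.ones((3,3)))
    cs,_=cv2.findContours(mm,cv2.RETR_EXTERNAL,cv2.CHAIN_APPROX_NONE)
    c=max(cs,key=cv2.contourArea) if seed is None else [c for c in cs if cv2.pointPolygonTest(c,seed,False)>=0][0]
    P=np.array([onz(f,*p[0],z)[:2] for p in c.astype(float)],np.float32)
    r=cv2.minAreaRect(P);print(nm,cv2.boundingRect(c),r);return r
im=T['frame']
print('label row',im[198,345:385].tolist()[::3]); print('scan row',im[212,170:215].tolist()[::3])
# manual crop corners -> world
def man(f,pts,x0,y0,sc,z,ox,oy):
    W=np.array([onz(f,x0+(u-ox+.5)/sc-.5,y0+(v-oy+.5)/sc-.5,z)[:2] for u,v in pts]);c=W.mean(0)
    print('man',W.round(0).tolist(),c,'sides',[round(float(np.linalg.norm(W[i]-W[(i+1)%4])),1) for i in range(4)],'dir',[round(float(np.degrees(np.arctan2(*(W[(i+1)%4]-W[i])[::-1]))),1) for i in range(4)])
man(T,[(50,95),(125,65),(187,177),(110,208)],160,185,5,88,0,0)       # scanner top
man(T,[(48,95),(157,38),(238,190),(125,250)],160,185,5,20,0,0)     # tray lip
man(T,[(558,113),(630,77),(688,190),(612,230)],320,168,5,118,400,0) # label
man(S,[(132,390),(195,322),(268,348),(208,420)],160,155,5,88,0,300)
man(S,[(565,342),(640,375),(588,475),(513,437)],290,250,400/120,118,400,300)
rect(T,(345,180,385,220),190,255,118,'labT',30)
rect(S,(320,255,370,305),200,255,118,'labS',40)
E
```

```text
Traceback (most recent call last):
  File "h.py", line 19, in load
    def load(fn): return dict(np.load('pics/'+fn))
                              ~~~~~~~^^^^^^^^^^^^
ValueError: This file contains pickled (object) data. If you trust the file you can load it unsafely using the `allow_pickle=` keyword argument or `pickle.load()`.
```

```bash
sed -i "s/def load.*/def load(fn): return dict(np.load('pics\/'+fn[:-4]+'.npz'))/" h.py; cat > m.py <<'E'
from h import *
T=load('top0.png');S=load('side0.png')
def rect(f,box,lo,hi,z,nm,satmax=60):
    im=f['frame'];x0,y0,x1,y1=box
    g=cv2.cvtColor(im,cv2.COLOR_RGB2GRAY);hs=cv2.cvtColor(im,cv2.COLOR_RGB2HSV)
    m=((g>=lo)&(g<=hi)&(hs[...,1]<satmax)).astype(np.uint8);mm=np.zeros_like(m);mm[y0:y1,x0:x1]=m[y0:y1,x0:x1]
    mm=cv2.morphologyEx(mm,cv2.MORPH_CLOSE,np.ones((3,3)))
    cs,_=cv2.findContours(mm,cv2.RETR_EXTERNAL,cv2.CHAIN_APPROX_NONE)
    c=max(cs,key=cv2.contourArea)
    P=np.array([onz(f,*p[0],z)[:2] for p in c.astype(float)],np.float32)
    r=cv2.minAreaRect(P);print(nm,cv2.boundingRect(c),r);return r
def man(f,pts,x0,y0,sc,z,ox,oy):
    W=np.array([onz(f,x0+(u-ox+.5)/sc-.5,y0+(v-oy+.5)/sc-.5,z)[:2] for u,v in pts]);c=W.mean(0)
    print('man',W.round(0).tolist(),c.round(1),'sides',[round(float(np.linalg.norm(W[i]-W[(i+1)%4])),1) for i in range(4)],'dir',[round(float(np.degrees(np.arctan2(*(W[(i+1)%4]-W[i])[::-1]))),1) for i in range(4)])
if __name__=='__main__':
    im=T['frame']
    print('label row',im[198,345:385].tolist()[::3]); print('scan row',im[212,170:215].tolist()[::3])
    man(T,[(50,95),(125,65),(187,177),(110,208)],160,185,5,88,0,0)
    man(T,[(48,95),(157,38),(238,190),(125,250)],160,185,5,20,0,0)
    man(T,[(558,113),(630,77),(688,190),(612,230)],320,168,5,118,400,0)
    man(S,[(132,390),(195,322),(268,348),(208,420)],160,155,5,88,0,300)
    man(S,[(565,342),(640,375),(588,475),(513,437)],290,250,400/120,118,400,300)
    rect(T,(345,180,385,220),190,255,118,'labT',30)
    rect(S,(320,255,370,305),200,255,118,'labS',40)
E
python3 m.py
```

```text
label row [[141, 145, 150], [159, 166, 173], [139, 144, 148], [169, 166, 175], [223, 225, 225], [181, 183, 182], [171, 173, 173], [167, 169, 169], [221, 223, 223], [202, 202, 210], [160, 167, 173], [121, 127, 133], [89, 93, 102], [80, 83, 90]]
scan row [[220, 180, 131], [144, 132, 123], [131, 131, 131], [153, 153, 152], [145, 144, 144], [158, 157, 157], [159, 158, 157], [133, 132, 132], [69, 70, 72], [98, 102, 109], [109, 107, 108], [204, 165, 123], [219, 179, 130], [219, 180, 131], [219, 180, 130]]
man [[505.0, 303.0], [521.0, 264.0], [462.0, 230.0], [446.0, 270.0]] [483.6 266.8] sides [42.2, 68.2, 43.0, 68.0] dir [-67.9, -150.2, 111.9, 29.1]
man [[512.0, 319.0], [545.0, 258.0], [459.0, 211.0], [426.0, 273.0]] [485.4 265.2] sides [68.6, 98.0, 70.6, 97.9] dir [-61.9, -151.2, 118.0, 27.6]
man [[536.0, -169.0], [555.0, -207.0], [496.0, -234.0], [476.0, -194.0]] [ 515.7 -201. ] sides [42.1, 64.3, 44.5, 65.1] dir [-63.7, -155.5, 117.3, 22.4]
man [[445.0, 261.0], [498.0, 293.0], [517.0, 251.0], [464.0, 218.0]] [481.  255.9] sides [61.6, 46.7, 62.3, 47.7] dir [31.4, -65.5, -147.8, 113.9]
man [[535.0, -171.0], [551.0, -210.0], [487.0, -234.0], [472.0, -197.0]] [ 511.  -203.2] sides [41.6, 68.8, 39.8, 67.8] dir [-67.1, -158.8, 111.5, 22.7]
labT (345, 180, 37, 40) ((512.3792724609375, -198.24916076660156), (90.11846923828125, 100.55403137207031), 89.9861831665039)
labS (325, 264, 36, 37) ((511.6543273925781, -203.5264892578125), (63.732295989990234, 42.128082275390625), 24.416555404663086)
```

```bash
python3 - <<'E'
from m import *
def tp(u,v,x0=160,y0=185): return (x0+(u+.5)/5-.5,y0+(v+.5)/5-.5)
print('slot',two(T,tp(108,113),S,tp(208,47,160,155)))
print('tray R',two(T,tp(238,190),S,tp(218,263,160,155)),'tray far',two(T,tp(157,38),S,tp(322,140,160,155)))
def dist(f,box,lo,hi):
    g=cv2.cvtColor(f['frame'],cv2.COLOR_RGB2GRAY);m=np.zeros(g.shape,np.uint8);x0,y0,x1,y1=box
    m[y0:y1,x0:x1]=((g[y0:y1,x0:x1]<hi)).astype(np.uint8)
    n,l,st,ce=cv2.connectedComponentsWithStats(m);i=1+np.argmax(st[1:,4]);return m,l==i
# grip line in top
m,b=dist(T,(185,220,215,260),0,60);ys,xs=np.nonzero(b)
W=np.array([onz(T,x,y,60)[:2] for x,y in zip(xs,ys)]);c=W.mean(0);u,s,v=np.linalg.svd(W-c);d=v[0]*np.sign(v[0][0])
print('grip c',c,'yaw',np.degrees(np.arctan2(d[1],d[0])),'ext',np.ptp((W-c)@v.T,0)); e=((W-c)@d).min();print('tip',c+e*d,'-> mid',c+(e+130)*d)
# scanner top grey in T
im=T['frame'];g=im.astype(int);mm=((im.max(2)-im.min(2)<6)&(im.mean(2)>110)&(im.mean(2)<185))
M=np.zeros(mm.shape,np.uint8);M[188:230,166:202]=mm[188:230,166:202];M=cv2.morphologyEx(M,cv2.MORPH_CLOSE,np.ones((3,3)))
c=max(cv2.findContours(M,0,1)[0],key=cv2.contourArea);print('topface',cv2.minAreaRect(np.array([onz(T,*p[0],88)[:2] for p in c.astype(float)],np.float32)))
# verification overlay
for f,n in((T,'T'),(S,'S')):
    o=cv2.resize(cv2.cvtColor(f['frame'],cv2.COLOR_RGB2BGR),None,fx=4,fy=4,interpolation=2)
    def box(cx,cy,yaw,L,Wd,z,col):
        a=np.radians(yaw);R=np.array([[np.cos(a),-np.sin(a)],[np.sin(a),np.cos(a)]])
        p=[(proj(f,[*(R@q+[cx,cy]),z])+.5)*4-.5 for q in np.array([[L,Wd],[-L,Wd],[-L,-Wd],[L,-Wd]])/2]
        cv2.polylines(o,[np.int32(p)],True,col,1)
    box(484,265.5,28.5,70,42,88,(0,0,255));box(484,265.5,28.5,102,74,20,(0,255,0));box(513,-202,24,60,36,118,(0,0,255))
    A=(o[720:1020,600:1000],o[680:980,1290:1690]) if n=='T' else (o[600:900,600:1000],o[1010:1310,1200:1600])
    cv2.imwrite(f'pics/ov{n}.png',np.hstack(A))
a=np.vstack([cv2.imread('pics/ovT.png'),cv2.imread('pics/ovS.png')]);cv2.imwrite('pics/ov.png',a)
E
```

```text
slot (array([495.08591444, 273.15932119,  85.29865545]), np.float64(1.9671285337296693))
tray R (array([458.09774588, 214.13719293,  -1.78781196]), np.float64(4.12111859446729)) tray far (array([547.01585541, 260.26755936,   5.31554296]), np.float64(0.5779207081149105))
grip c [416.14566275 229.42133338] yaw 28.448917960581472 ext [90.90176267 28.72294338]
tip [374.09820009 206.63993913] -> mid [488.39968272 268.56869713]
topface ((483.964111328125, 268.2298889160156), (66.41674041748047, 40.79323959350586), 27.748441696166992)
```

View pics/ov.png

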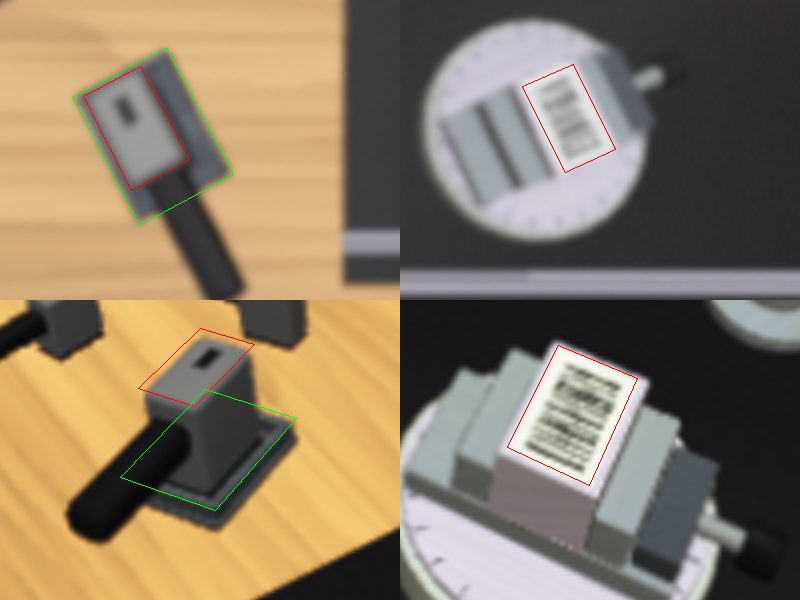

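The label fits well at about (513,-202), yaw 24°. The scanner is at about (484.5,266.5), yaw 28.4°. The tray overlay at z=20 looks too high in the side view; the triangulated corners put the lip nearer 12 mm, with the tray centre at about (486,266). Now I move above the scanner, turning -134.4° so that the wrist stays mid-range.

Call:
{"name": "arm_command", "arguments": {"series": [0.0393, -0.0353, 0.01, 0, 0, -0.1493, 0.0393, -0.0353, 0.01, 0, 0, -0.1493, 0.0393, -0.0353, 0, 0, 0, -0.1493, 0.0393, -0.0353, 0, 0, 0, -0.1493, 0.0393, -0.0353, 0, 0, 0, -0.1493, 0.0393, -0.0353, 0, 0, 0, -0.1493, 0.0393, -0.0353, 0, 0, 0, -0.1493, 0.0393, -0.0353, 0, 0, 0, -0.1493, 0.0393, -0.0353, 0, 0, 0, -0.1493, 0.0393, -0.0353, 0, 0, 0, -0.1493, 0.0393, -0.0353, 0, 0, 0, -0.1493, 0.0393, -0.0353, 0, 0, 0, -0.1493, 0.0393, -0.0353, 0, 0, 0, -0.1493, 0.0393, -0.0353, 0, 0, 0, -0.1493, 0.0393, -0.0353, 0, 0, 0, -0.1493, 0.0393, -0.0353, 0, 0, 0, -0.1493, 0.0393, -0.0353, 0, 0, 0, -0.1493, 0.0393, -0.0353, 0, 0, 0, -0.1493, 0.0393, -0.0353, 0, 0, 0, -0.1493, 0.0393, -0.0353, 0, 0, 0, -0.1493], "hand": 1}}

```text
time_s: 1.77
ee_pos: [484.7, 266.0, 232.5]
ee_rot: [180.0, 0.1, 28.1]
force: [0.6, 0.3, -0.4]
gripper_width: 91.5
```

Call:
{"name": "arm_command", "arguments": {"series": [0, 0, 0, 0, 0, 0, 0, 0, 0, 0, 0, 0, 0, 0, 0, 0, 0, 0]}}

```text
time_s: 2.02
ee_pos: [483.6, 267.1, 232.6]
ee_rot: [-180.0, 0.1, 28.5]
force: [-0.2, 0.9, -0.2]
gripper_width: 91.1
```

```bash
python3 - <<'E'
from h import *
for n in('top','side'): save(n,n+'1.png')
a=np.hstack([cv2.resize(cv2.imread(f'pics/{n}1.png')[y:y+150,x:x+200],(400,300)) for n,x,y in(('top',100,140),('side',100,60))]);cv2.imwrite('pics/v1.png',a)
print(env.state())
E
```

```text
{'time_s': 2.1167, 'qpos': array([2.77562350e+01, 1.60203786e+01, 9.18024340e+01, 1.76303055e-02,
       7.22101815e+01, 8.91940190e+01]), 'qvel': array([ 0.28311889, -0.05914729, -0.15260323, -0.07746987, -0.1511523 ,
        0.21314189]), 'effort': array([-3.25931283e-01, -3.90111065e+01, -2.33547503e+01,  2.09468266e-02,
       -7.76004908e-02, -4.32503672e-03]), 'ee_pos': array([483.44951625, 267.52503902, 232.83107845]), 'ee_rot': array([-1.79982753e+02,  3.27555639e-02,  2.85568296e+01]), 'force': array([0.36214987, 0.5536132 , 0.0632642 ]), 'torque': array([-0.03510196,  0.15195812, -0.06527436]), 'gripper_width': 91.23728482676272}
```

View pics/v1.png

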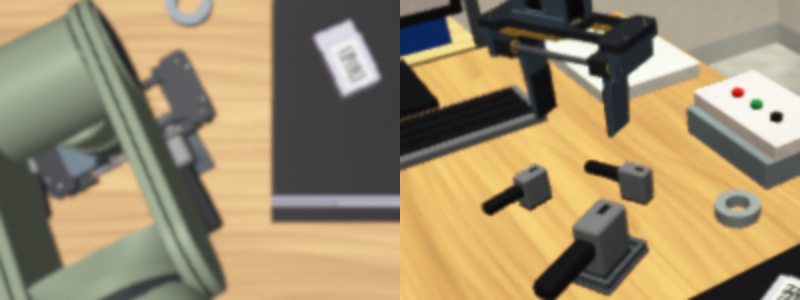

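Arm above the scanner, jaws spanning it; before descending I check that the small scanner's clearance is enough for the fingers.

```bash
python3 - <<'E'
from m import *
for n,u,v in(('d barrel',180,340),('d right edge',194,352),('d grip end',190,388),('d2',246,268),('d2 grip',190,292)):
    p=onz(T,u*.64,v*.64,35);a=np.radians(28.5);d=p[:2]-[484,266.5]
    print(n,p.round(0),'in scanner frame',round(d@[np.cos(a),np.sin(a)]),round(d@[-np.sin(a),np.cos(a)]))
E
```

```text
d barrel [473. 462.  35.] in scanner frame 83 178
d right edge [451. 437.  35.] in scanner frame 53 165
d grip end [389. 441.  35.] in scanner frame 0 198
d2 [602. 351.  35.] in scanner frame 144 18
d2 grip [558. 449.  35.] in scanner frame 152 125
```

Call:
{"name": "arm_command", "arguments": {"series": [0.002, -0.002, -0.05, 0, 0, 0, 0, 0, -0.06, 0, 0, 0, 0, 0, -0.06, 0, 0, 0, 0, 0, -0.06, 0, 0, 0, 0, 0, -0.06, 0, 0, 0, 0, 0, -0.06, 0, 0, 0, 0, 0, -0.05, 0, 0, 0, 0, 0, -0.03, 0, 0, 0, 0, 0, -0.0175, 0, 0, 0, 0, 0, 0, 0, 0, 0, 0, 0, 0, 0, 0, 0]}}

```text
time_s: 3.03
ee_pos: [485.0, 266.7, 54.3]
ee_rot: [180.0, -0.0, 28.5]
force: [-0.1, -0.5, 0.4]
gripper_width: 91.2
```

Call:
{"name": "arm_command", "arguments": {"series": [0, 0, 0, 0, 0, 0, 0, 0, 0, 0, 0, 0, 0, 0, 0, 0, 0, 0, 0, 0, 0, 0, 0, 0, 0, 0, 0, 0, 0, 0, 0, 0, 0, 0, 0, 0, 0, 0, 0, 0, 0, 0, 0, 0, 0, 0, 0, 0, 0, 0, 0, 0, 0, 0, 0, 0, 0, 0, 0, 0], "hand": 0.3, "newtons": 35}}

```text
time_s: 3.87
ee_pos: [485.2, 265.9, 54.1]
ee_rot: [180.0, -0.0, 28.5]
force: [-0.1, -2.0, 1.0]
gripper_width: 41.9
```

Gripped at 41.9 mm (the barrel is 42 wide). Lifting.

Call:
{"name": "arm_command", "arguments": {"series": [0, 0, 0.01, 0, 0, 0, 0, 0, 0.02, 0, 0, 0, 0, 0, 0.03, 0, 0, 0, 0, 0, 0.05, 0, 0, 0, 0, 0, 0.06, 0, 0, 0, 0, 0, 0.06, 0, 0, 0, 0, 0, 0.06, 0, 0, 0, 0, 0, 0.06, 0, 0, 0, 0, 0, 0.06, 0, 0, 0, 0, 0, 0.05, 0, 0, 0, 0, 0, 0.03, 0, 0, 0, 0, 0, 0.01, 0, 0, 0, 0, 0, 0, 0, 0, 0, 0, 0, 0, 0, 0, 0]}}

```text
time_s: 5.03
ee_pos: [484.5, 266.0, 253.3]
ee_rot: [-180.0, 0.1, 28.5]
force: [0.8, 0.1, -2.4]
gripper_width: 41.9
```

```bash
python3 - <<'E'
from h import *
for n in('top','side'): save(n,n+'2.png')
a=np.hstack([cv2.resize(cv2.imread(f'pics/{n}2.png')[y:y+150,x:x+200],(400,300)) for n,x,y in(('top',100,140),('side',100,60))]);cv2.imwrite('pics/v2.png',a)
s=env.state();print(s['ee_pos'],s['ee_rot'],s['force'],s['gripper_width'],s['qpos'])
E
```

```text
[484.29931408 265.83362633 252.64466388] [-1.79998278e+02  1.59762237e-01  2.84504113e+01] [-0.17624749  0.13200724 -0.86040211] 42.06388242140379 [ 2.75702197e+01  1.54230258e+01  8.97526208e+01 -7.58705847e-04
  7.49841233e+01  8.91200085e+01]
```

View pics/v2.png

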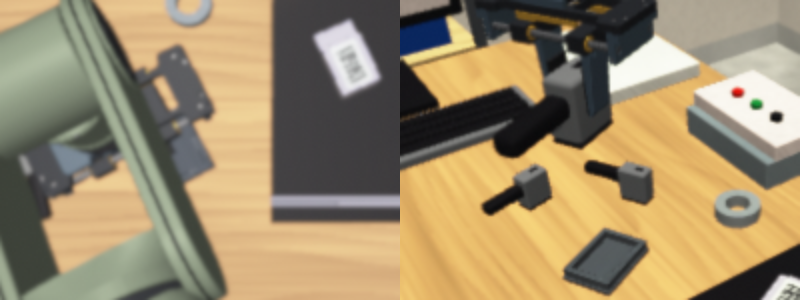

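Scanner is held upright and the empty tray shows in the side view around (605,262) of the crop. Moving over the label at height (window about z 206).

Call:
{"name": "arm_command", "arguments": {"series": [0.0036, -0.02, 0, 0, 0, -0.005, 0.0036, -0.04, 0, 0, 0, -0.005, 0.0036, -0.06, 0, 0, 0, -0.005, 0.0036, -0.066, 0, 0, 0, -0.005, 0.0036, -0.066, 0, 0, 0, -0.005, 0.0036, -0.066, 0, 0, 0, -0.005, 0.0036, -0.066, 0, 0, 0, -0.005, 0.0036, -0.066, 0, 0, 0, -0.005, 0.0036, -0.066, 0, 0, 0, -0.005, 0.0036, -0.066, 0, 0, 0, -0.005, 0.0036, -0.066, 0, 0, 0, -0.005, 0.0036, -0.066, 0, 0, 0, -0.005, 0.0036, -0.066, 0, 0, 0, -0.005, 0.0036, -0.066, 0, 0, 0, -0.005, 0.0036, -0.066, 0, 0, 0, -0.005, 0.0036, -0.066, 0, 0, 0, -0.005, 0.0036, -0.066, 0, 0, 0, -0.005, 0.0036, -0.06, 0, 0, 0, -0.005, 0.0036, -0.04, 0, 0, 0, -0.005, 0.0036, -0.026, 0, 0, 0, -0.005]}}

```text
time_s: 6.8
ee_pos: [513.1, -204.1, 253.1]
ee_rot: [-180.0, 0.1, 23.8]
force: [-0.2, 0.9, -2.7]
gripper_width: 41.9
```

Call:
{"name": "arm_command", "arguments": {"series": [0, 0, 0, 0, 0, 0, 0, 0, 0, 0, 0, 0, 0, 0, 0, 0, 0, 0, 0, 0, 0, 0, 0, 0]}}

```text
time_s: 7.13
ee_pos: [513.7, -200.8, 254.0]
ee_rot: [-180.0, 0.0, 24.0]
force: [-0.2, 0.9, -1.5]
gripper_width: 41.9
```

```bash
python3 - <<'E'
from h import *
for n in('top','side'): save(n,n+'3.png')
t=cv2.imread('pics/top3.png');s=cv2.imread('pics/side3.png')
a=np.vstack([np.hstack([cv2.resize(t[130:280,300:500],(400,300),interpolation=2),cv2.resize(s[190:340,250:450],(400,300),interpolation=2)]),np.hstack([cv2.resize(t[185:245,160:240],(400,300),interpolation=2),cv2.resize(s[155:215,160:240],(400,300),interpolation=2)])]);cv2.imwrite('pics/v3.png',a)
s=env.state();print(s['ee_pos'],s['ee_rot'],s['force'],s['gripper_width'],s['qpos'])
E
```

```text
[ 513.79153797 -200.90644481  254.10163718] [-1.79997256e+02 -5.57951016e-03  2.40269953e+01] [ 0.6446671  -0.09827527 -1.61429255] 42.12937400012763 [-2.25547958e+01  1.52214474e+01  8.98228213e+01  6.14941405e-03
  7.49538895e+01  4.34166125e+01]
```

View pics/v3.png

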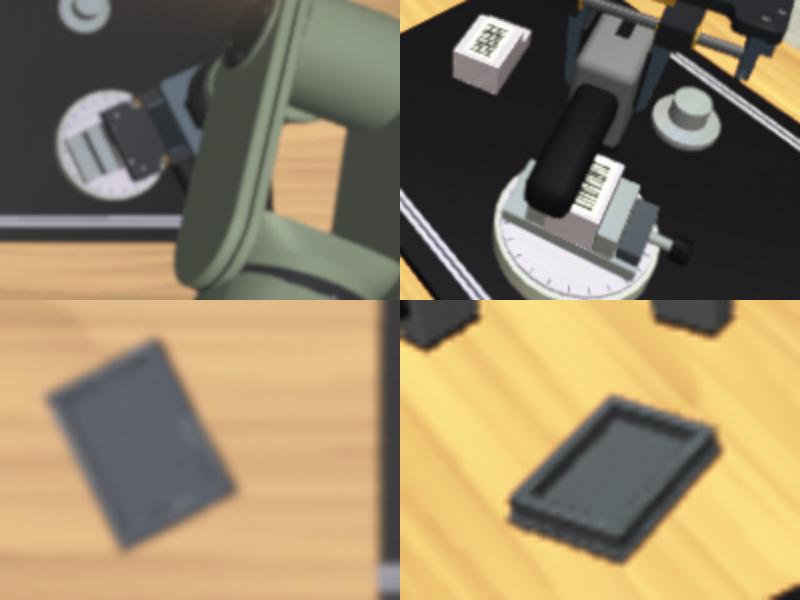

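Scanner sits over the label; the grip points away toward the robot with clear space. I descend 29 mm and hold for 2+ s.

Call:
{"name": "arm_command", "arguments": {"series": [0, 0, -0.01, 0, 0, 0, 0, 0, -0.015, 0, 0, 0, 0, 0, -0.015, 0, 0, 0, 0, 0, -0.015, 0, 0, 0, 0, 0, -0.0125, 0, 0, 0, 0, 0, -0.005, 0, 0, 0]}}

```text
time_s: 7.73
ee_pos: [513.3, -201.6, 223.6]
ee_rot: [-179.9, 0.1, 24.0]
force: [-0.3, 0.7, -2.3]
gripper_width: 41.9
```

Call:
{"name": "arm_command", "arguments": {"series": [0, 0, 0, 0, 0, 0, 0, 0, 0, 0, 0, 0, 0, 0, 0, 0, 0, 0, 0, 0, 0, 0, 0, 0, 0, 0, 0, 0, 0, 0, 0, 0, 0, 0, 0, 0, 0, 0, 0, 0, 0, 0, 0, 0, 0, 0, 0, 0, 0, 0, 0, 0, 0, 0, 0, 0, 0, 0, 0, 0]}}

```text
time_s: 8.57
ee_pos: [513.8, -201.8, 225.0]
ee_rot: [180.0, 0.0, 24.0]
force: [-0.7, -0.2, -1.6]
gripper_width: 41.6
```

```bash
python3 - <<'E'
from h import *
for n in('top','side'): save(n,n+'4.png')
t=cv2.imread('pics/top4.png');s=cv2.imread('pics/side4.png')
cv2.imwrite('pics/v4.png',cv2.resize(s[190:340,250:450],(800,600),interpolation=2))
s=env.state();print(s['ee_pos'],s['ee_rot'],s['force'],s['gripper_width'],s['qvel'])
f=load('top3.png');im=f['frame'].astype(int)
M=np.zeros(im.shape[:2],np.uint8);mm=(im[...,0]-im[...,2]<20)&(im.mean(2)<160);M[188:242,162:215]=mm[188:242,162:215]
c=max(cv2.findContours(M,0,1)[0],key=cv2.contourArea)
for z in(12,20): print(z,cv2.minAreaRect(np.array([onz(f,*p[0],z)[:2] for p in c.astype(float)],np.float32)))
g=load('side3.png')
def q(u,v): return (160+(u+.5)/5-.5,155+(v-300+.5)/5-.5)
for n,z,pts in(('lip',20,[(612,395),(718,430),(617,545),(510,503)]),('lip',12,[(612,395),(718,430),(617,545),(510,503)]),('floor',8,[(615,412),(700,440),(615,520),(532,493)])):
    W=np.array([onz(g,*q(u-400,v),z)[:2] for u,v in pts]);print(n,z,W.mean(0).round(1),[round(float(np.linalg.norm(W[i]-W[i-1])),1) for i in range(4)])
E
```

```text
[ 513.81057541 -201.81113182  224.95946506] [1.79996467e+02 1.71168161e-03 2.39550231e+01] [ 0.17106991  0.55812883 -2.26645427] 41.810630959337665 [ 0.00912115 -0.00472237 -0.0342985   0.02824296  0.10146015  0.05732963]
12 ((485.72674560546875, 268.2764587402344), (97.2566909790039, 69.03184509277344), 27.314350128173828)
20 ((485.0936279296875, 266.9535827636719), (96.52904510498047, 68.51536560058594), 27.314342498779297)
lip 20 [482.1 259.9] [98.9, 69.4, 100.5, 68.1]
lip 12 [485.8 268.6] [100.2, 70.3, 101.9, 69.0]
floor 8 [488.4 273.4] [77.0, 56.1, 75.5, 52.0]
```

View pics/v4.png

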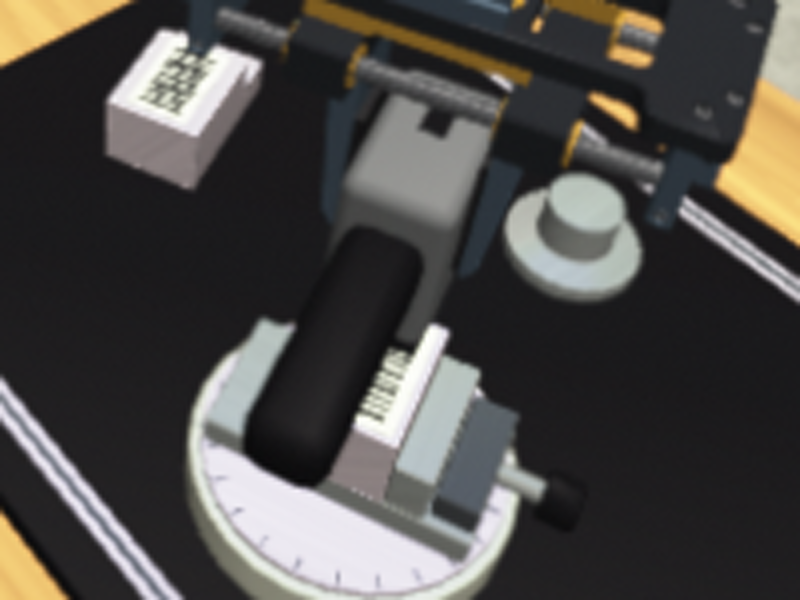

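Call:
{"name": "arm_command", "arguments": {"series": [0, 0, 0, 0, 0, 0, 0, 0, 0, 0, 0, 0, 0, 0, 0, 0, 0, 0, 0, 0, 0, 0, 0, 0, 0, 0, 0, 0, 0, 0, 0, 0, 0, 0, 0, 0, 0, 0, 0, 0, 0, 0, 0, 0, 0, 0, 0, 0, 0, 0, 0, 0, 0, 0, 0, 0, 0, 0, 0, 0, 0, 0, 0, 0, 0, 0, 0, 0, 0, 0, 0, 0, 0, 0, 0, 0, 0, 0, 0, 0, 0, 0, 0, 0, 0, 0, 0, 0, 0, 0, 0, 0, 0, 0, 0, 0, 0, 0, 0, 0, 0, 0, 0, 0, 0, 0, 0, 0, 0, 0, 0, 0, 0, 0, 0, 0, 0, 0, 0, 0]}}

```text
time_s: 10.33
ee_pos: [513.8, -201.8, 225.0]
ee_rot: [180.0, 0.0, 24.0]
force: [-0.1, -0.2, -2.2]
gripper_width: 42.1
```

```bash
python3 - <<'E'
from h import *
g=load('side4.png');S=load('side0.png')
a=np.radians(24);R=np.array([[np.cos(a),np.sin(a)],[-np.sin(a),np.cos(a)]])
for z in (256,258,260):
  p=onz(g,250+437.5/4-.5,190+122.5/4-.5,z);print(z,p,'slot rel TCP in scanner frame',R@(p[:2]-[513.5,-202]))
b=np.radians(28.5);Q=np.array([[np.cos(b),np.sin(b)],[-np.sin(b),np.cos(b)]])
for z in(85,88):
  p=onz(S,160+208.5/5-.5,155+47.5/5-.5,z);print('before',z,Q@(p[:2]-[485,266.5]))
E
```

```text
256 [ 521.12876278 -197.34689257  256.        ] slot rel TCP in scanner frame [8.86181088 1.14792779]
258 [ 519.39399825 -198.45444061  258.        ] slot rel TCP in scanner frame [6.82654425 0.84172462]
260 [ 517.65923372 -199.56198864  260.        ] slot rel TCP in scanner frame [4.79127763 0.53552144]
before 85 [11.72501423  2.04195792]
before 88 [ 8.50149526 -0.49230971]
```

The scanner held for over 2.5 s, and the slot offset matches the one before pickup within 2 mm, so the scan position is right. Raising and returning to the holder, which both views put at (485.8,268.4).

Call:
{"name": "arm_command", "arguments": {"series": [0, 0, 0.01, 0, 0, 0, 0, 0, 0.02, 0, 0, 0, 0, 0, 0.02, 0, 0, 0, 0, 0, 0.0175, 0, 0, 0, 0, 0, 0.005, 0, 0, 0]}}

```text
time_s: 10.75
ee_pos: [514.7, -202.2, 256.1]
ee_rot: [179.8, -0.1, 24.0]
force: [0.9, -0.4, -2.4]
gripper_width: 41.5
```

Call:
{"name": "arm_command", "arguments": {"series": [-0.0035, 0.02, 0, 0, 0, 0.005, -0.0035, 0.04, 0, 0, 0, 0.005, -0.0035, 0.06, 0, 0, 0, 0.005, -0.0035, 0.066, 0, 0, 0, 0.005, -0.0035, 0.066, 0, 0, 0, 0.005, -0.0035, 0.066, 0, 0, 0, 0.005, -0.0035, 0.066, 0, 0, 0, 0.005, -0.0035, 0.066, 0, 0, 0, 0.005, -0.0035, 0.066, 0, 0, 0, 0.005, -0.0035, 0.066, 0, 0, 0, 0.005, -0.0035, 0.066, 0, 0, 0, 0.005, -0.0035, 0.066, 0, 0, 0, 0.005, -0.0035, 0.066, 0, 0, 0, 0.005, -0.0035, 0.066, 0, 0, 0, 0.005, -0.0035, 0.066, 0, 0, 0, 0.005, -0.0035, 0.066, 0, 0, 0, 0.005, -0.0035, 0.066, 0, 0, 0, 0.005, -0.0035, 0.06, 0, 0, 0, 0.005, -0.0035, 0.04, 0, 0, 0, 0.005, -0.0035, 0.027, 0, 0, 0, 0.005]}}

```text
time_s: 12.42
ee_pos: [484.9, 268.6, 253.6]
ee_rot: [-180.0, 0.0, 28.6]
force: [0.1, 0.1, -2.6]
gripper_width: 42.0
```

Call:
{"name": "arm_command", "arguments": {"series": [0, 0, 0, 0, 0, 0, 0, 0, 0, 0, 0, 0, 0, 0, 0, 0, 0, 0, 0, 0, 0, 0, 0, 0]}}

```text
time_s: 12.75
ee_pos: [485.9, 265.5, 254.0]
ee_rot: [180.0, 0.0, 28.4]
force: [0.1, 0.3, -2.6]
gripper_width: 41.7
```

Call:
{"name": "arm_command", "arguments": {"series": [0, 0.003, -0.02, 0, 0, 0, 0, 0, -0.04, 0, 0, 0, 0, 0, -0.06, 0, 0, 0, 0, 0, -0.06, 0, 0, 0, 0, 0, -0.06, 0, 0, 0, 0, 0, -0.06, 0, 0, 0, 0, 0, -0.06, 0, 0, 0, 0, 0, -0.04, 0, 0, 0, 0, 0, -0.03, 0, 0, 0, 0, 0, -0.015, 0, 0, 0, 0, 0, 0, 0, 0, 0, 0, 0, 0, 0, 0, 0]}}

```text
time_s: 13.75
ee_pos: [486.1, 267.6, 76.1]
ee_rot: [180.0, -0.0, 28.4]
force: [-0.7, 0.3, -2.6]
gripper_width: 41.6
```

```bash
python3 - <<'E'
from h import *
for n in('top','side'): save(n,n+'5.png')
s=cv2.imread('pics/side5.png');cv2.imwrite('pics/v5.png',cv2.resize(s[125:215,150:270],(800,600),interpolation=2))
s=env.state();print(s['ee_pos'],s['ee_rot'],s['force'])
E
```

```text
[486.59155886 267.98069693  76.94563585] [ 1.79992077e+02 -1.22355726e-01  2.84355113e+01] [-0.3578798  -0.26880158 -1.84306952]
```

View pics/v5.png

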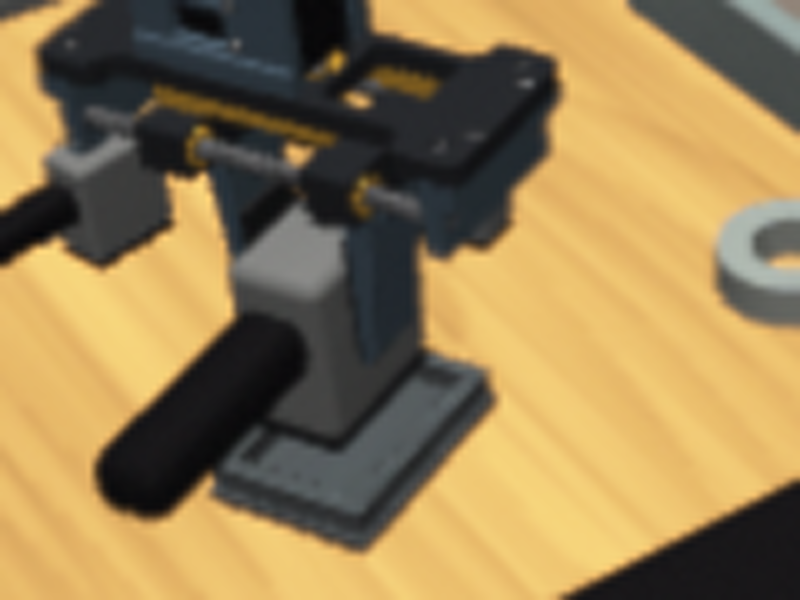

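The scanner is about 22 mm above the tray floor, at (486.3,267.8) against the holder at (485.8,268.4). Lowering slowly.

Call:
{"name": "arm_command", "arguments": {"series": [0, 0, -0.0125, 0, 0, 0, 0, 0, -0.0125, 0, 0, 0, 0, 0, -0.0125, 0, 0, 0, 0, 0, -0.01, 0, 0, 0, 0, 0, -0.0025, 0, 0, 0, 0, 0, -0.0025, 0, 0, 0, 0, 0, 0, 0, 0, 0, 0, 0, 0, 0, 0, 0]}}

```text
time_s: 14.52
ee_pos: [485.9, 267.8, 55.0]
ee_rot: [180.0, -0.0, 28.5]
force: [-0.4, 0.3, -2.2]
gripper_width: 41.6
```

Call:
{"name": "arm_command", "arguments": {"series": [0, 0, 0, 0, 0, 0]}}

```text
time_s: 14.6
ee_pos: [486.0, 267.9, 55.2]
ee_rot: [180.0, -0.0, 28.5]
force: [-0.2, 0.6, -2.8]
gripper_width: 41.9
```

Call:
{"name": "arm_command", "arguments": {"series": [0, 0, -0.001, 0, 0, 0, 0, 0, -0.001, 0, 0, 0, 0, 0, -0.001, 0, 0, 0, 0, 0, 0, 0, 0, 0, 0, 0, 0, 0, 0, 0]}}

```text
time_s: 15.02
ee_pos: [485.9, 267.8, 54.0]
ee_rot: [180.0, -0.0, 28.5]
force: [-0.5, -0.8, 0.4]
gripper_width: 41.7
```

The load has gone from -2.5 N to about 0, so it stands on the floor. Releasing.

Call:
{"name": "arm_command", "arguments": {"series": [0, 0, 0, 0, 0, 0, 0, 0, 0, 0, 0, 0, 0, 0, 0, 0, 0, 0, 0, 0, 0, 0, 0, 0, 0, 0, 0, 0, 0, 0, 0, 0, 0, 0, 0, 0, 0, 0, 0, 0, 0, 0, 0, 0, 0, 0, 0, 0, 0, 0, 0, 0, 0, 0, 0, 0, 0, 0, 0, 0], "hand": 1}}

```text
time_s: 15.85
ee_pos: [485.8, 267.8, 53.8]
ee_rot: [180.0, 0.0, 28.5]
force: [-0.1, 0.2, 0.3]
gripper_width: 91.4
```

Call:
{"name": "arm_command", "arguments": {"series": [0, 0, 0.02, 0, 0, 0, 0, 0, 0.04, 0, 0, 0, 0, 0, 0.06, 0, 0, 0, 0, 0, 0.06, 0, 0, 0, 0, 0, 0.06, 0, 0, 0, 0, 0, 0.06, 0, 0, 0, 0, 0, 0.06, 0, 0, 0, 0, 0, 0.04, 0, 0, 0, 0, 0, 0.02, 0, 0, 0, 0, 0, 0, 0, 0, 0, 0, 0, 0, 0, 0, 0]}}

```text
time_s: 16.77
ee_pos: [485.5, 267.6, 221.5]
ee_rot: [180.0, 0.0, 28.5]
force: [0.9, -0.2, -0.6]
gripper_width: 91.2
```

Call:
{"name": "arm_command", "arguments": {"series": [-0.03, 0.03, 0, 0, 0, 0, -0.05, 0.05, 0, 0, 0, 0, -0.05, 0.05, 0, 0, 0, 0, -0.05, 0.05, 0, 0, 0, 0, -0.05, 0.05, 0, 0, 0, 0, -0.05, 0.05, 0, 0, 0, 0, -0.05, 0.05, 0, 0, 0, 0, -0.03, 0.03, 0, 0, 0, 0, 0, 0, 0, 0, 0, 0, 0, 0, 0, 0, 0, 0, 0, 0, 0, 0, 0, 0]}}

```text
time_s: 17.68
ee_pos: [342.0, 410.9, 220.7]
ee_rot: [179.9, 0.1, 28.4]
force: [0.7, -0.2, -0.6]
gripper_width: 91.2
```

```bash
python3 - <<'E'
from h import *
F=[save(n,n+'6.png') for n in('top','side')]
t=cv2.imread('pics/top6.png');s=cv2.imread('pics/side6.png')
cv2.imwrite('pics/v6.png',np.vstack([np.hstack([cv2.resize(t[185:245,160:240],(400,300),interpolation=2),cv2.resize(s[155:215,160:240],(400,300),interpolation=2)]),np.hstack([cv2.resize(i,(400,300)) for i in(t,s)])]))
im=F[0]['frame'];mm=((im.max(2)-im.min(2)<6)&(im.mean(2)>110)&(im.mean(2)<185))
M=np.zeros(mm.shape,np.uint8);M[188:230,166:202]=mm[188:230,166:202];M=cv2.morphologyEx(M,cv2.MORPH_CLOSE,np.ones((3,3)))
c=max(cv2.findContours(M,0,1)[0],key=cv2.contourArea);print('topface',cv2.minAreaRect(np.array([onz(F[0],*p[0],88)[:2] for p in c.astype(float)],np.float32)))
for n,G in zip(('top','side'),F):
    o=load(n+'0.png')['frame'].astype(int);x0,y0,x1,y1=(255,145,295,190) if n=='top' else(270,190,320,240)
    print(n,'block diff',np.abs(G['frame'].astype(int)-o)[y0:y1,x0:x1].mean())
s=env.state();print(s['time_s'],s['ee_pos'],s['force'])
E
```

```text
topface ((483.5907287597656, 269.5146179199219), (64.19831085205078, 38.426979064941406), 27.481138229370117)
top block diff 1.9316666666666666
side block diff 1.2598666666666667
17.7833 [342.44040987 410.83975162 221.22315737] [-0.32770154 -0.53828409 -0.09291055]
```

View pics/v6.png

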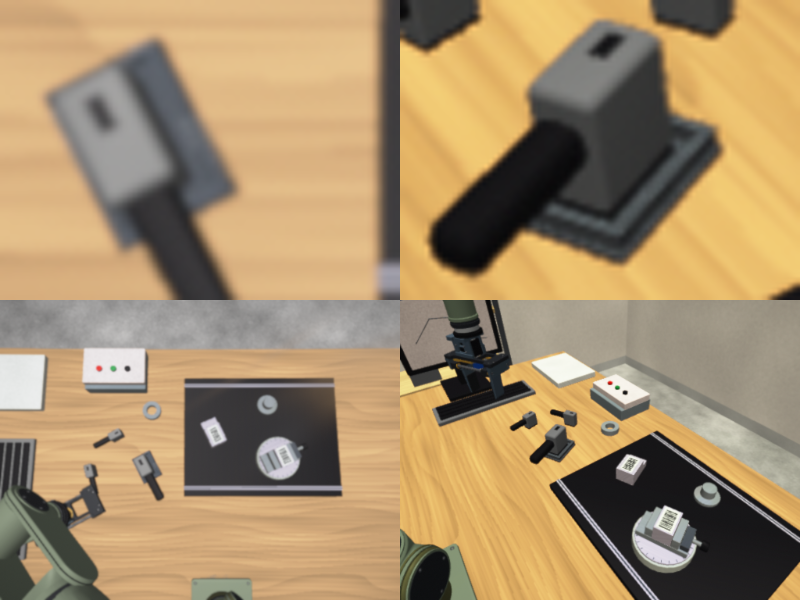

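The scanner stands upright inside the lip, at about (484,269) by its top face, and the gripper is clear. The loose block has not moved. Handing in.

```bash
python3 -c "
from h import *
print(env.job_done())"
```

```text
the job is handed in; nothing more can be done
None
```

The scan was done, the scanner is back in its holder, and the job was handed in at about 18 s; no verdict was reported.

- **Scan:** I held the large scanner still, window about 60 mm above the clamped block's label, for over 2.5 s. The tool read (513.8, -201.8), yaw 24.0°, against the label measured at (513, -202), yaw 24°.
- **Return:** The scanner stands upright and released in the tray. Its top face measured about (484, 269.5) against the tray centre at (485.8, 268.4), well within 15 mm.
- **Surroundings:** The last pictures show the loose block where it started. The wrist force showed no sign of contact near the vice. The arm is clear of everything.
- **Checks that disagreed:**
  - My first tray outline, drawn with the lip at 20 mm, did not match the side view. At 12 mm the two views agreed.
  - The first side-view estimate of the scanner's position was about 10 mm off the top view in y. I used the top view, and the grasp and later slot checks (within about 2 mm) supported it.

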